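Set out the tasting counter

ROBOT

A 6-joint arm with a two-finger parallel gripper is mounted at the origin on the work surface. World frame = base frame: x ahead of the robot, y to its left, z up, the work surface at z = 0. Lengths are in m, angles in rad, forces in N, time in s.
With the tool pointing down it reaches from about 0.35 to 0.775 m from the base axis. Payload 5.5 kg.
Tool frame: the origin (TCP) lies at the very end of the fingers, on their centre line; the grasp point (between the pads) lies 19 mm behind it; z points along the fingers, y is the line along which they close (so a half turn about z gives the same grasp; the last joint's range is limited). The gripper opens to 85 mm and grips with 20 to 120 N. Pads are 22 mm wide; open, the fingers measure 114 mm over their backs; the gripper's body (76 mm by 85 mm) begins 54 mm behind the grasp point. The pads swing forward as they close: fully open they stand 13 mm farther back than shut.
Start: joints at [1.207, 0.313, 0.046, 1.304, 0, 1.431], TCP at [0.128, 0.561, 0.231] pointing down, gripper open.
Joint ranges: [-2.76, 2.76], [-0.86, 1.69], [-1.03, 1.26], [-2.2, 2.34], [-1.47, 1.5], [-3.14, 3.14]. Speed limits (rad/s): [2.57, 2.57, 3.14, 3.14, 3.14, 3.14].

INTERFACE

Orientations are given as a unit quaternion [w, x, y, z].
In Python, from workcell import env, cams, ticket, spotter gives the robot as it stands.
- The arm moves only by the tool jog_arm, never from a script. Its argument "increments" is a list that holds one entry, the list of rows, each a list of 7 numbers: the shift along the tool's x, y, z in units of 0.25 m (1.0 is 0.25 m), then the turn, a rotation vector about the tool's x, y, z in units of 180 degrees (1.0 is 180 degrees), then the closure in counts, from 0 (fully open) to 255 (shut). A call has 1 to 20 rows; each row shifts and turns the commanded pose from where the row before left it, along the tool's axes as they then stand; what a row does not reach is not made up. A row lasts 1/10 s, in which the tool goes at most 50 mm and 8.59 degrees, less where a joint would pass 70% of its speed; a pose out of reach is approached as far as the arm can. A call with a number of a shift or a turn outside -1 to 1 is refused whole. A call with a gripper value outside its range is refused whole. The fingers move at their own pace and stop on an object; "force" is the grip in N (left out, the last holds). Time passes only in rows, so rows that do not move let the fingers close. It gives the time, the measured TCP pose, the force, the opening and the grip force at its end, in the units of the state.
- env.get_state(): the state, without advancing time (a new reading comes with each control period).
- cams.read_camera(name): name is "scene" or "top" or "wrist"; returns a dict with "pixels" (480x640x3 uint8, red, green, blue), "fx", "fy", "cx", "cy" (pixels), "xyz" and "attitude" of the camera in the world; the wrist camera has in their place "mount" (4x4, takes a point from camera to tool coordinates, whose origin is the TCP and whose axes are the flange's). Camera axes: x right, y down, z forward; pixel columns grow to the right and rows downward; lengths in m; the calibration is good to about 2 mm. A picture is of the moment at which its call begins: read the wrist's pose just before it. There is no depth.
- ticket.hand_in(): hands the job in; it is judged then, once.
Trained networks look in the newest picture that a camera, given by its name, has taken for a name from the list of things; names that differ only in an ending like _2 or _b are one class to them, and where a whole thing is asked for, a point or a joint stands for the part that bears it (a point fixed in the world has none). Each returns a list of dicts, best first, with "conf" (0 to 1); they miss things now and then, are a little off and sometimes report something else, mostly with a low value. They report only what shows in the picture. A call takes as long as a camera call.
- spotter.find_in(target, camera): "uv" ([column, row] in pixels, amid what is visible of it).
- spotter.cut_out(target, camera): "region" (480x640 bool, what is visible of it) and "uv" ([column, row] in pixels, amid what is visible of it).
- spotter.landmark_of(target, camera): "uv" ([column, row] in pixels: a listed point, or the origin of a listed thing).
The state is a dict: "clock": time; "joint_pos": joint angles; "qvel": joint speeds; "tau": joint torques, N m; "tcp_pos": TCP position; "orientation": TCP orientation; "wrist_force": force on the tool from outside, world axes, zero at the start; "ft_torque": the same for the moment, N m; "finger_gap": finger opening in m; "grip_force": force on a finger pad.
Only numpy, scipy, OpenCV 4.12 (cv2) and the standard library are available. Lean on these libraries where they do the work, as an engineer would, in place of code of your own. Each camera call takes 0.05 s, during which the arm holds its last target. There are 200 camera calls.

TASK

Set out the tasting boards: on the long pale board stand the shaker on the middle cork spot, between the two jars, with the red-lidded jar on the spot to its left and the yellow-lidded jar on the spot to its right (left and right as the robot sees them, looking out from its base), each upright and centred on its spot. Stand the muffin in the middle of the round dark board, then cover it with the clear dome, centred and sitting flat on the board. Leave the green-lidded jar, the cup and the bell where they are.

Things in the scene. Friction and masses are not known exactly. Their poses are not given: they have to be found in the camera images.
- red_jar: closed jar, upright plain cylinder 48 mm in diameter and 75 mm tall, red lid, dark red contents, white label; about 0.16 kg. Origin: centre of its underside, z up.
- yellow_jar: closed jar, upright plain cylinder 48 mm in diameter and 75 mm tall, yellow lid, amber contents, white label; about 0.16 kg. Origin: centre of its underside, z up.
- green_jar: closed jar, upright plain cylinder 48 mm in diameter and 75 mm tall, green lid, dull green contents, white label; about 0.16 kg. Origin: centre of its underside, z up. Not part of the job: a bystander that stands among the things and must stay put.
- shaker: steel sugar shaker with a blue top with small dark holes, an upright cylinder 46 mm in diameter and 82 mm tall; about 0.15 kg. Origin: centre of its underside, z up.
- muffin: brown muffin in a white paper case, rigid, 57 mm tall: the case widens from 50 mm in diameter at the foot to 57 mm at 30 mm height, the brown top is 60 mm in diameter from 30 to 42 mm height (the place to grip), then rounds off; about 0.09 kg. Origin: centre of its underside, z up.
- dome: clear round cover, open below, with a thin steel rim and a black knob. Outside diameter 100 mm, inside 92 mm; flat clear top 72 mm above the rim, hollow inside 67 mm high (narrowing above 58 mm). Knob: vertical cylinder 24 mm in diameter, from 72 to 106 mm above the rim; lift by it. About 0.22 kg. Origin: centre of the rim's underside, z up.
- round_board: fixed round dark wooden board, 140 mm in diameter, 15 mm thick, with a cork spot (56 mm) in the middle and a thin pale ring (112 mm) that surrounds the dome's place. Origin: centre of its underside; its top is at z = 15 mm.
- long_board: fixed oblong pale wooden board, 80 (x) by 240 (y) by 15 mm thick, top at z = 15 mm, with three flush dark-edged cork spots, 56 mm in diameter, on its y axis: left at y = +80 mm, middle 0, right -80 mm. Its +y end is always the robot's left end (turned at most 0.3 rad). Close the fingers along its x when placing, clear of the neighbours. Origin: centre of its underside.
- cup: blue cup without handle, 66 mm across the rim, 55 mm tall, a bystander out at one side. Origin: centre of its underside.
- bell: brass counter bell on a black foot 68 mm in diameter, 50 mm tall, a bystander out at the other side. Origin: centre of its underside.

How it is judged:
At the end, for the whole second after the job is handed in: Red jar, shaker and yellow jar stand upright on the long board's left, middle and right spots, within 12 mm along each board axis; muffin upright and dome flat over it on the round board, each within 15 mm of its centre; all within 5 mm of the board top in height, still and released (x of red_jar in the frame of long_board between -0.012 and 0.012 m and y of red_jar in the frame of long_board between 0.068 and 0.092 m and z of red_jar in the frame of long_board between 0.011 and 0.02 m and x of shaker in the frame of long_board between -0.012 and 0.012 m and y of shaker in the frame of long_board between -0.012 and 0.012 m and z of shaker in the frame of long_board between 0.011 and 0.02 m and x of yellow_jar in the frame of long_board between -0.012 and 0.012 m and y of yellow_jar in the frame of long_board between -0.092 and -0.068 m and z of yellow_jar in the frame of long_board between 0.011 and 0.02 m and horizontal distance between each of muffin, dome and round_board below 0.015 m and z of muffin in the frame of round_board between 0.011 and 0.02 m and z of dome in the frame of round_board between 0.011 and 0.02 m and angle between each of red_jar, shaker, yellow_jar, muffin, dome's own z axis and vertical below 0.12 rad and linear speed of each of red_jar, shaker, yellow_jar, muffin, dome below 0.02 m/s and angular speed of each of red_jar, shaker, yellow_jar, muffin, dome below 0.2 rad/s); the robot touches nothing.
It fails at once if the green jar, the cup or the bell was moved by more than 20 mm (distance of any of green_jar, cup, bell from where it was at the start of the episode above 0.02 m).
It also fails if it takes over 128 s, if anything falls off the work surface, if the arm or the gripper's body presses on something with over 40 N, if the wrist force passes 120 N, or if a joint passes its speed limit or range.

## Working session

There is one attempt and no reset: what is moved stays moved. The work goes in short steps, Python scripts to look and compute and a tool call to move; the robot and the scene stay as the last step left them, time stands still between calls to the robot, and variables do not carry over. Pictures are saved under pics/ and viewed, at most 14 in all, crops included, and the job is handed in when it is done.

Besides the shell and the picture viewer there is one more tool, called as name(argument=value, ...) on one line, values as JSON. jog_arm: Moves the arm, as the interface text tells. Shifts and turns lie within -1 to 1; 1 stands for 0.25 m of shift or 180 degrees of turn. Its arguments: {"type":"object","properties":{"increments":{"type":"array"},"force":{"type":"number"}},"required":["increments"]}

```bash
mkdir -p pics; ls
cat > h.py <<'E'
import numpy as np, cv2
from scipy.spatial.transform import Rotation as R
from workcell import env, cams, ticket, spotter
def rot(q): return R.from_quat([q[1],q[2],q[3],q[0]]).as_matrix()
def look(name, save=None):
    s=env.get_state(); c=cams.read_camera(name)
    if save: cv2.imwrite(f'pics/{save}.png', c['pixels'][:,:,::-1])
    if 'mount' in c:
        T=np.eye(4); T[:3,:3]=rot(s['orientation']); T[:3,3]=s['tcp_pos']
        M=T@np.array(c['mount']); c['P'],c['A']=M[:3,3],M[:3,:3]
    else:
        a=np.array(c['attitude']); c['P']=np.array(c['xyz']); c['A']=rot(a) if a.size==4 else a
    return c
def hit(c,uv,z):
    d=c['A']@np.array([(uv[0]-c['cx'])/c['fx'],(uv[1]-c['cy'])/c['fy'],1.])
    return c['P']+d*(z-c['P'][2])/d[2]
def proj(c,p):
    q=c['A'].T@(np.array(p)-c['P']); return [c['fx']*q[0]/q[2]+c['cx'],c['fy']*q[1]/q[2]+c['cy']]
E
python3 - <<'E'
from h import *
s=env.get_state(); print(s)
N=['red_jar','yellow_jar','green_jar','shaker','muffin','dome','round_board','long_board','cup','bell']
for cam in ['top','scene']:
    c=look(cam,cam); print(cam,c['P'],c['A'].round(3).tolist(),c['fx'],c['cx'],c['cy'])
    for n in N:
        r=spotter.landmark_of(n,cam)[:3]
        print(n,[(np.round(o['uv'],1).tolist(),round(o['conf'],2),hit(c,o['uv'],0)[:2].round(3).tolist()) for o in r])
E
```

```text
pics
{'clock': 0.0, 'joint_pos': array([1.20741278e+00, 3.14024713e-01, 4.50060547e-02, 1.30359990e+00,
       1.95598973e-05, 1.43117816e+00]), 'qvel': array([-0.00204007,  0.00122838, -0.00056943, -0.00181846, -0.00028655,
        0.00040626]), 'tau': array([-5.07742407e-04, -4.80627036e+01,  2.98532599e+01,  1.92751276e-02,
       -3.69056179e-04,  4.68799101e-06]), 'tcp_pos': array([0.12742947, 0.56019238, 0.23040611]), 'orientation': array([-2.36210860e-04,  1.11649381e-01,  9.93747244e-01, -8.80019261e-04]), 'wrist_force': array([ 0.07255541, -0.30698011, -0.12597455]), 'ft_torque': array([0.0402252 , 0.00365302, 0.03733687]), 'grip_force': 0.0, 'finger_gap': 0.08518539466189187}
top [0.45556708 0.02023557 1.07812948] [[0.017, -0.992, 0.123], [-1.0, -0.019, -0.015], [0.017, -0.123, -0.992]] 471.2432747474233 315.4759114353562 239.67483074421904
red_jar [([379.4, 221.6], 0.57, [0.634, -0.144])]
yellow_jar [([427.0, 213.3], 0.87, [0.656, -0.255])]
green_jar [([253.8, 209.6], 0.64, [0.657, 0.148])]
shaker [([323.4, 217.9], 0.79, [0.64, -0.014])]
muffin [([310.0, 277.1], 0.66, [0.5
[... 412 characters left out ...]
]
scene [ 1.03860035 -0.53650378  0.88524485] [[0.762, 0.497, -0.415], [0.648, -0.58, 0.494], [0.005, -0.645, -0.764]] 475.40861906178407 321.71420360377965 240.0550940877405
red_jar [([294.2, 309.1], 0.66, [0.64, -0.153])]
yellow_jar [([261.0, 350.9], 0.83, [0.656, -0.27])]
green_jar [([384.3, 233.8], 0.85, [0.662, 0.151])]
shaker [([334.3, 274.3], 0.57, [0.647, -0.024])]
muffin [([296.3, 233.9], 0.65, [0.498, 0.01])]
dome [([406.4, 204.9], 0.6, [0.648, 0.27])]
round_board [([216.3, 290.4], 0.84, [0.475, -0.23]), ([337.6, 272.7], 0.19, [0.65, -0.016])]
long_board [([358.2, 181.9], 0.69, [0.5, 0.257])]
cup [([162.9, 372.7], 0.81, [0.542, -0.428])]
bell [([410.7, 159.6], 0.6, [0.557, 0.428])]
```

View pics/top.png

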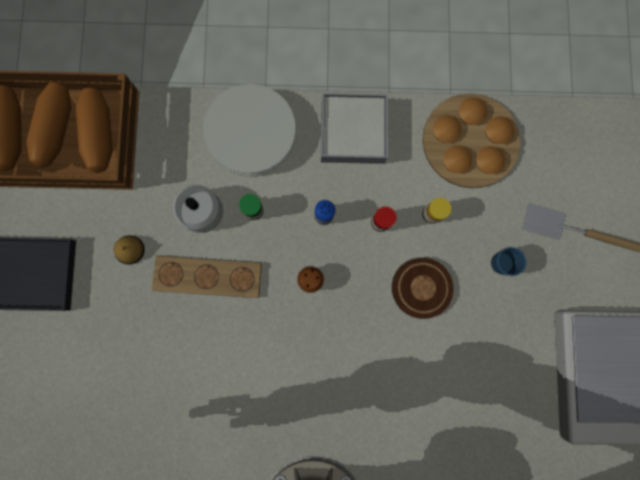

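View pics/scene.png

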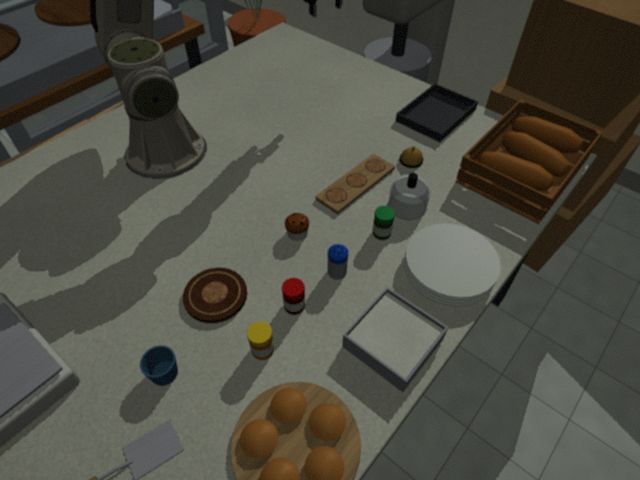

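Both views agree. In the top picture the row from left to right is dome (198,208), green (251,205), shaker (325,211), red (385,218) and yellow (438,209). The muffin is at (310,279), the long board at (207,276) and the round board at (423,288). The cup is at (508,261) and the bell at (128,249). Next I'll refine these with masks.

Run:
```python
from h import *
hues={'red_jar':(175,.073),'yellow_jar':(27,.073),'green_jar':(65,.073),'shaker':(115,.08)}
for cam in ['top','scene']:
    c=look(cam); hsv=cv2.cvtColor(c['pixels'],cv2.COLOR_RGB2HSV).astype(int)
    for n,(h,z) in hues.items():
        r=spotter.cut_out(n,cam)
        for o in r[:1]:
            m=np.array(o['region']); d=abs((hsv[...,0]-h+90)%180-90)
            k=m&(d<12)&(hsv[...,1]>150)
            v,u=np.nonzero(k); uv=((u.min()+u.max())/2,(v.min()+v.max())/2) if len(u) else o['uv']
            uv=(u.mean(),v.mean()) if len(u) else o['uv']
            print(cam,n,round(o['conf'],2),m.sum(),k.sum(),np.round(uv),hit(c,uv,z)[:2].round(3))
    for n,z in [('long_board',.015),('round_board',.015),('muffin',.036)]:
        for o in spotter.cut_out(n,cam)[:2]:
            m=np.array(o['region']); v,u=np.nonzero(m)
            P=np.array([hit(c,q,z)[:2] for q in zip(u,v)])
            print(cam,n,round(o['conf'],2),cv2.minAreaRect((P*1000).astype(np.float32)),P.mean(0).round(4))
```

```text
top red_jar 0.75 561 0 [434. 213.] [ 0.644 -0.252]
top yellow_jar 0.87 557 382 [439. 209.] [ 0.652 -0.262]
top green_jar 0.83 455 326 [250. 205.] [0.653 0.148]
top shaker 0.75 464 305 [325. 211.] [ 0.643 -0.013]
top long_board 0.31 ((653.8106079101562, 273.91357421875), (116.9511489868164, 102.57781982421875), 46.5517463684082) [0.6549 0.2743]
top round_board 0.72 ((483.7393493652344, -239.08135986328125), (140.86183166503906, 138.64959716796875), 76.91046905517578) [ 0.4829 -0.2383]
top muffin 0.96 ((497.7325744628906, 14.454898834228516), (56.11146926879883, 57.63486862182617), 45.962684631347656) [0.4974 0.0148]
scene red_jar 0.94 752 480 [293. 291.] [ 0.642 -0.154]
scene yellow_jar 0.55 825 542 [260. 336.] [ 0.663 -0.271]
scene green_jar 0.61 624 283 [384. 215.] [0.66  0.141]
scene shaker 0.6 646 301 [338. 254.] [ 0.653 -0.024]
scene round_board 0.79 ((488.7968444824219, -244.82835388183594), (141.04290771484375, 142.93167114257812), 40.56879425048828) [ 0.4908 -0.2461]
```

jog_arm(increments=[[[0,0,0,0,0,0.0477,0],[0,0,0,0,0,0.0477,0],[0,0,0,0,0,0.0477,0],[0,0,0,0,0,0.0477,0],[0,0,0,0,0,0.0477,0],[0,0,0,0,0,0.0477,0],[0,0,0,0,0,0.0477,0],[0,0,0,0,0,0.0477,0],[0,0,0,0,0,0.0477,0],[0,0,0,0,0,0,0]]])

```text
clock: 2.9
tcp_pos: [0.1276, 0.5607, 0.2313]
orientation: [-0.0, 0.708, 0.706, 0.0]
wrist_force: [0.9, 0.4, 0.4]
finger_gap: 0.0852
grip_force: 0.0
```

jog_arm(increments=[[[-0.062,0.074,-0.014,0,0,0,0],[-0.124,0.148,-0.028,0,0,0,0],[-0.124,0.148,-0.028,0,0,0,0],[-0.124,0.148,-0.028,0,0,0,0],[-0.124,0.148,-0.028,0,0,0,0],[-0.124,0.148,-0.028,0,0,0,0],[-0.124,0.148,-0.028,0,0,0,0],[-0.124,0.148,-0.028,0,0,0,0],[-0.124,0.148,-0.028,0,0,0,0],[-0.124,0.148,-0.028,0,0,0,0],[-0.062,0.074,-0.014,0,0,0,0],[0,0,0,0,0,0,0],[0,0,0,0,0,0,0]]])

```text
clock: 4.2
tcp_pos: [0.4972, 0.2497, 0.301]
orientation: [-0.0, 0.707, 0.707, -0.0]
wrist_force: [0.0, 0.3, 0.2]
finger_gap: 0.0855
grip_force: 0.0
```

Run:
```python
from h import *
c=look('wrist','w1'); s=env.get_state(); print(s['tcp_pos'],s['joint_pos'].round(2)); print(np.array(c['mount']).round(3),c['fx'],c['P'],c['A'].round(2))
for n in ['long_board','bell','green_jar','dome','muffin']:
    print(n,[(np.round(o['uv'],1).tolist(),round(o['conf'],2),hit(c,o['uv'],0)[:2].round(3).tolist()) for o in spotter.landmark_of(n,'wrist')[:2]])
for o in spotter.cut_out('long_board','wrist')[:2]:
    m=np.array(o['region']); v,u=np.nonzero(m); print(u.min(),u.max(),v.min(),v.max())
    P=np.array([hit(c,q,.015)[:2] for q in zip(u,v)]); print(o['conf'],cv2.minAreaRect((P*1000).astype(np.float32)))
```

```text
[0.49651431 0.25030246 0.30109598] [0.32 0.27 0.15 1.46 0.   1.89]
[[ 0.    -0.958 -0.288  0.073]
 [ 1.     0.     0.001 -0.   ]
 [-0.001 -0.288  0.958 -0.142]
 [ 0.     0.     0.     1.   ]] 359.8389772370718 [0.4969877 0.3222417 0.443446 ] [[ 1.   -0.   -0.  ]
 [-0.   -0.96 -0.29]
 [-0.    0.29 -0.96]]
long_board [([318.2, 189.8], 0.64, [0.502, 0.248])]
bell [([372.9, 30.3], 0.82, [0.562, 0.425])]
green_jar [([434.1, 266.6], 0.59, [0.656, 0.146])]
dome [([440.8, 176.8], 0.88, [0.652, 0.264])]
muffin [([316.1, 355.7], 0.65, [0.5, 0.01])]
```

View pics/w1.png

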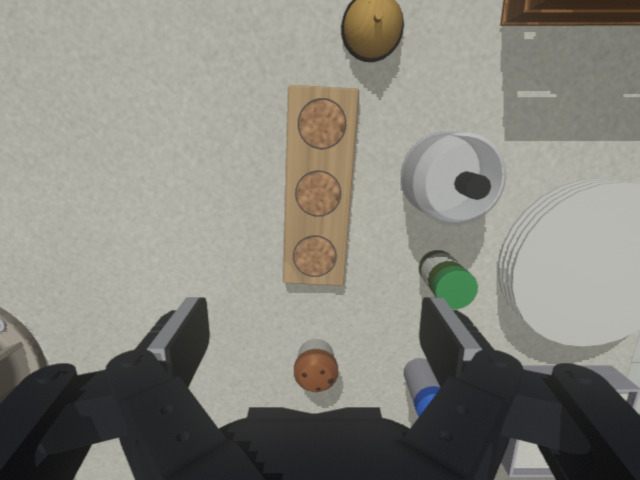

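The wrist view shows the board's spots at about (322,123), (318,193) and (314,256). The dome rim is near (452,178), the muffin at (315,362) and the green jar at (445,275).

```bash
cat >> h.py <<'E'
def rep(c,cam,names):
    for n in names:
        print(n,[(np.round(o['uv']).tolist(),round(o['conf'],2),hit(c,o['uv'],0)[:2].round(4).tolist()) for o in spotter.landmark_of(n,cam)[:2]])
def outline(c,n,cam,zs):
    # convex hull footprint centre at heights
    for o in spotter.cut_out(n,cam)[:1]:
        m=np.array(o['region']); v,u=np.nonzero(m)
        print(n,round(o['conf'],2),'uv box',u.min(),u.max(),v.min(),v.max())
E
python3 - <<'E'
from h import *
c=look('wrist')
for q in [(322,123),(318,193),(314.5,256),(289,86),(358,88),(345,285),(284,283)]: print(q,hit(c,q,.015)[:2].round(4))
print('knob',hit(c,(480,185),.106)[:2])
rep(c,'wrist',['muffin','dome','muffin','dome'])
E
```

```text
(322, 123) [0.5055 0.3284]
(318, 193) [0.5012 0.2481]
(314.5, 256) [0.4971 0.1677]
(289, 86) [0.4687 0.3674]
(358, 88) [0.5451 0.3654]
(345, 285) [0.5368 0.1277]
(284, 283) [0.4576 0.1305]
knob [0.65251524 0.27176498]
muffin [([317.0, 356.0], 0.74, [0.5006, 0.0095])]
dome [([442.0, 178.0], 0.82, [0.6541, 0.2643])]
muffin [([317.0, 356.0], 0.74, [0.5006, 0.0095])]
dome [([442.0, 178.0], 0.82, [0.6541, 0.2643])]
```

jog_arm(increments=[[[-0.1,0,0,0,0,0,0],[-0.16,0,0,0,0,0,0],[-0.16,0,0,0,0,0,0],[-0.16,0,0,0,0,0,0],[-0.16,0,0,0,0,0,0],[-0.16,0,0,0,0,0,0],[-0.16,0,0,0,0,0,0],[-0.16,0,0,0,0,0,0],[-0.16,0,0,0,0,0,0],[-0.16,0,0,0,0,0,0],[-0.16,0,0,0,0,0,0],[-0.16,0,0,0,0,0,0],[-0.1,0,0,0,0,0,0],[0,0,0,0,0,0,0],[0,0,0,0,0,0,0]]])

```text
clock: 6.3
tcp_pos: [0.496, -0.2403, 0.3009]
orientation: [-0.0, 0.708, 0.706, 0.0]
wrist_force: [0.1, 0.5, -0.1]
finger_gap: 0.0854
grip_force: 0.0
```

Run:
```python
from h import *
s=env.get_state(); print(s['tcp_pos'],s['joint_pos'].round(2))
c=look('wrist','w2')
rep(c,'wrist',['round_board','round_board','red_jar','yellow_jar','shaker','muffin'])
for o in spotter.cut_out('round_board','wrist')[:1]:
    v,u=np.nonzero(o['region']); P=np.array([hit(c,q,.015)[:2] for q in zip(u,v)]); print(o['conf'],cv2.minAreaRect((P*1000).astype(np.float32)))
```

```text
[ 0.49601432 -0.24029364  0.30094923] [-0.6   0.26  0.14  1.45  0.    0.98]
round_board [([307.0, 186.0], 0.72, [0.4877, -0.2372])]
round_board [([307.0, 186.0], 0.72, [0.4877, -0.2372])]
red_jar []
yellow_jar [([444.0, 211.0], 0.74, [0.659, -0.2682])]
shaker []
muffin []
0.97 ((484.2284851074219, -240.184326171875), (136.37646484375, 135.9851837158203), 46.289031982421875)
```

View pics/w2.png

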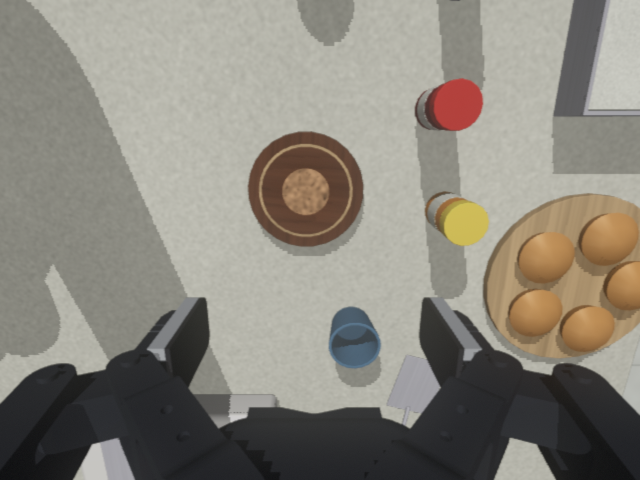

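Round board centre is at (306,190). The yellow lid is at (464,223), the red lid at (456,105) and the cup at (354,338).

Run:
```python
from h import *
c=look('wrist'); h=cv2.cvtColor(c['pixels'],cv2.COLOR_RGB2HSV).astype(int)
for n,hu in [('yellow',27),('red',178)]:
    k=((abs((h[...,0]-hu+90)%180-90)<8)&(h[...,1]>170)&(h[...,2]>120)).astype(np.uint8)
    _,l,st,ce=cv2.connectedComponentsWithStats(k)
    for i in range(1,len(st)):
        if st[i,4]>500: print(n,st[i],ce[i].round(1),hit(c,ce[i],.075)[:2].round(4))
print(hit(c,(464,223),.075)[:2],hit(c,(456,105),.075)[:2],hit(c,(306,190),.015)[:2])
```

```text
[ 0.65541582 -0.26359459] [ 0.63356823 -0.14586791] [ 0.48693766 -0.23841863]
```

jog_arm(increments=[[[-0.01,0.064,0.04,0,0,0,0],[-0.02,0.127,0.08,0,0,0,0],[-0.02,0.127,0.08,0,0,0,0],[-0.02,0.127,0.08,0,0,0,0],[-0.02,0.127,0.08,0,0,0,0],[-0.01,0.064,0.04,0,0,0,0],[0,0,0.1,0,0,0,0],[0,0,0.15,0,0,0,0],[0,0,0.15,0,0,0,0],[0,0,0.15,0,0,0,0],[0,0,0.1,0,0,0,0],[0,0,0.06,0,0,0,0],[0,0,0,0,0,0,0],[0,0,0,0,0,0,255],[0,0,0,0,0,0,255],[0,0,0,0,0,0,255],[0,0,0,0,0,0,255],[0,0,0,0,0,0,255],[0,0,0,0,0,0,255],[0,0,0,0,0,0,255]]], force=40)

```text
clock: 8.75
tcp_pos: [0.6567, -0.2659, 0.0262]
orientation: [0.002, 0.708, 0.707, 0.001]
wrist_force: [0.2, 0.4, 6.0]
finger_gap: 0.0469
grip_force: 41.2
```

jog_arm(increments=[[[0,0,-0.08,0,0,0,255],[0,0,-0.16,0,0,0,255],[0,0,-0.19,0,0,0,255],[0,0,-0.19,0,0,0,255],[0,0,-0.1,0,0,0,255],[0.0868,-0.032,0,0,0,0,255],[0.1736,-0.064,0,0,0,0,255],[0.1736,-0.064,0,0,0,0,255],[0.1736,-0.064,0,0,0,0,255],[0.1736,-0.064,0,0,0,0,255],[0.1736,-0.064,0,0,0,0,255],[0.1736,-0.064,0,0,0,0,255],[0.1736,-0.064,0,0,0,0,255],[0.1736,-0.064,0,0,0,0,255],[0.1736,-0.064,0,0,0,0,255],[0.0868,-0.032,0,0,0,0,255],[0,0,0,0,0,0,255],[0,0,0,0,0,0,255]]])

```text
clock: 10.55
tcp_pos: [0.4958, 0.1694, 0.2041]
orientation: [0.0, 0.707, 0.707, 0.0]
wrist_force: [-0.3, 0.6, -1.2]
finger_gap: 0.047
grip_force: 41.7
```

jog_arm(increments=[[[-0.007,0.005,0.1,0,0,0,255],[0,0,0.16,0,0,0,255],[0,0,0.16,0,0,0,255],[0,0,0.12,0,0,0,255],[0,0,0.07,0,0,0,255],[0,0,0.028,0,0,0,255],[0,0,0.01,0,0,0,255],[0,0,0,0,0,0,255],[0,0,0,0,0,0,255]]])

```text
clock: 11.45
tcp_pos: [0.4984, 0.1672, 0.043]
orientation: [0.001, 0.708, 0.706, 0.001]
wrist_force: [-0.0, 0.6, -1.7]
finger_gap: 0.0472
grip_force: 41.7
```

jog_arm(increments=[[[0,0,0.008,0,0,0,255],[0,0,0,0,0,0,255],[0,0,0,0,0,0,0],[0,0,0,0,0,0,0],[0,0,0,0,0,0,0],[0,0,0,0,0,0,0],[0,0,-0.08,0,0,0,0],[0,0,-0.18,0,0,0,0],[0,0,-0.19,0,0,0,0],[0,0,-0.19,0,0,0,0],[-0.062,0.049,0,0,0,0,0],[-0.124,0.0987,0,0,0,0,0],[-0.124,0.0987,0,0,0,0,0],[-0.124,0.0987,0,0,0,0,0],[-0.124,0.0987,0,0,0,0,0],[-0.124,0.0987,0,0,0,0,0],[-0.062,0.049,0,0,0,0,0],[0,0,0,0,0,0,0],[0,0,0,0,0,0,0]]])

```text
clock: 13.35
tcp_pos: [0.6444, -0.019, 0.1991]
orientation: [-0.001, 0.708, 0.706, -0.0]
wrist_force: [-1.1, 0.4, -1.0]
finger_gap: 0.0855
grip_force: 0.0
```

Run:
```python
from h import *
s=env.get_state(); print(s['tcp_pos'])
c=look('wrist','w3')
rep(c,'wrist',['shaker','red_jar','muffin','green_jar'])
t=look('top'); rep(t,'top',['yellow_jar'])
```

```text
[ 0.64435225 -0.0190359   0.19911415]
shaker [([319.0, 200.0], 0.59, [0.6484, -0.0136])]
red_jar [([307.0, 323.0], 0.6, [0.6363, -0.1461])]
muffin [([162.0, 176.0], 0.6, [0.5002, 0.0106])]
green_jar [([327.0, 12.0], 0.56, [0.6549, 0.1459])]
yellow_jar [([238.0, 280.0], 0.6, [0.4943, 0.1784])]
```

View pics/w3.png

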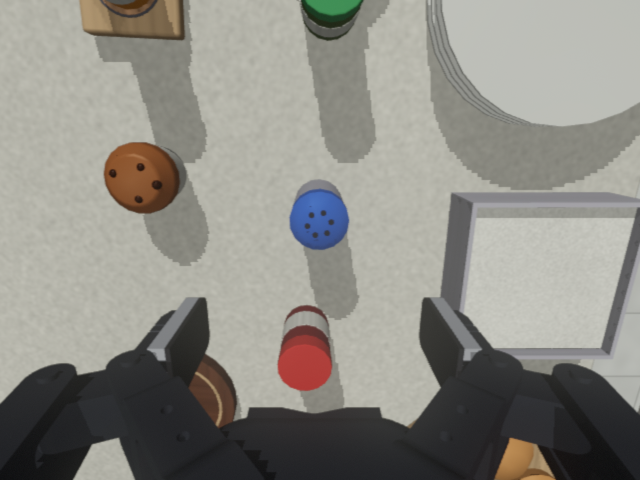

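The shaker's blue top is at (320,219), the red lid at (305,361) and the muffin at (142,178). I'll make a small correction and grasp.

jog_arm(increments=[[[0.024,0.008,0.1,0,0,0,0],[0,0,0.16,0,0,0,0],[0,0,0.16,0,0,0,0],[0,0,0.14,0,0,0,0],[0,0,0.09,0,0,0,0],[0,0,0.04,0,0,0,0],[0,0,0,0,0,0,0],[0,0,0,0,0,0,255],[0,0,0,0,0,0,255],[0,0,0,0,0,0,255],[0,0,0,0,0,0,255],[0,0,0,0,0,0,255],[0,0,0,0,0,0,255]]])

```text
clock: 15.0
tcp_pos: [0.648, -0.0131, 0.0293]
orientation: [0.001, 0.708, 0.707, 0.001]
wrist_force: [-1.5, 0.2, 5.6]
finger_gap: 0.0451
grip_force: 41.2
```

jog_arm(increments=[[[0,0,-0.08,0,0,0,255],[0,0,-0.16,0,0,0,255],[0,0,-0.18,0,0,0,255],[0,0,-0.18,0,0,0,255],[0,0,-0.1,0,0,0,255],[0.0745,-0.042,0,0,0,0,255],[0.149,-0.084,0,0,0,0,255],[0.149,-0.084,0,0,0,0,255],[0.149,-0.084,0,0,0,0,255],[0.149,-0.084,0,0,0,0,255],[0.149,-0.084,0,0,0,0,255],[0.149,-0.084,0,0,0,0,255],[0.0745,-0.042,0,0,0,0,255],[0,0,0,0,0,0,255],[0,0,0,0,0,0,255]]])

```text
clock: 16.5
tcp_pos: [0.5, 0.2483, 0.2024]
orientation: [0.0, 0.707, 0.707, 0.0]
wrist_force: [-0.0, -0.6, -2.2]
finger_gap: 0.0455
grip_force: 41.6
```

Run:
```python
from h import *
s=env.get_state(); print(s['tcp_pos'])
c=look('wrist','w4'); print(proj(c,[.5012,.248,.015]),proj(c,[.497,.168,.09]),c['cx'],c['cy'])
rep(c,'wrist',['long_board','yellow_jar','shaker'])
```

```text
[0.50000974 0.24832033 0.20240824]
[np.float64(315.2772837452013), np.float64(208.7445708927791)] [np.float64(310.33597220519994), np.float64(326.89595974290444)] 313.95835341978847 235.6145510531022
long_board [([318.0, 206.0], 0.65, [0.5034, 0.2477])]
yellow_jar [([464.0, 301.0], 0.7, [0.6589, 0.1454])]
shaker [([314.0, 278.0], 0.73, [0.5001, 0.1709])]
```

View pics/w4.png

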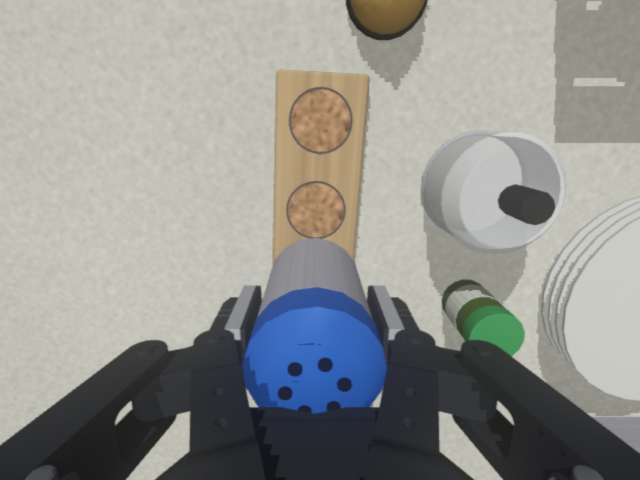

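The middle spot is at (316,210), as predicted. The shaker sits in the grip about 3 mm toward −y, so I'll compensate and lower.

jog_arm(increments=[[[0.008,0.004,0.1,0,0,0,255],[0,0,0.16,0,0,0,255],[0,0,0.15,0,0,0,255],[0,0,0.12,0,0,0,255],[0,0,0.065,0,0,0,255],[0,0,0.025,0,0,0,255],[0,0,0.008,0,0,0,255],[0,0,0,0,0,0,255],[0,0,0,0,0,0,255]]])

```text
clock: 17.6
tcp_pos: [0.5024, 0.2503, 0.0466]
orientation: [0.001, 0.708, 0.706, 0.001]
wrist_force: [-0.4, 0.3, -2.5]
finger_gap: 0.0456
grip_force: 41.6
```

jog_arm(increments=[[[0,0,0.01,0,0,0,255],[0,0,0,0,0,0,0],[0,0,0,0,0,0,0],[0,0,0,0,0,0,0],[0,0,0,0,0,0,0],[0,0,-0.08,0,0,0,0],[0,0,-0.18,0,0,0,0],[0,0,-0.19,0,0,0,0],[0,0,-0.18,0,0,0,0],[-0.0885,0.0297,0,0,0,0,0],[-0.177,0.0593,0,0,0,0,0],[-0.177,0.0593,0,0,0,0,0],[-0.177,0.0593,0,0,0,0,0],[-0.177,0.0593,0,0,0,0,0],[-0.177,0.0593,0,0,0,0,0],[-0.177,0.0593,0,0,0,0,0],[-0.177,0.0593,0,0,0,0,0],[-0.177,0.0593,0,0,0,0,0],[-0.0885,0.0297,0,0,0,0,0]]])

```text
clock: 19.5
tcp_pos: [0.6347, -0.1524, 0.1998]
orientation: [0.0, 0.709, 0.705, -0.0]
wrist_force: [0.3, 0.9, 0.1]
finger_gap: 0.0857
grip_force: 0.0
```

```bash
cat >> h.py <<'E'
def lid(c,n,cam,z):
    H=cv2.cvtColor(c['pixels'],cv2.COLOR_RGB2HSV).astype(int)
    hu={'red_jar':(0,),'yellow_jar':(27,),'green_jar':(65,),'shaker':(112,)}[n][0]
    for o in spotter.cut_out(n,cam)[:1]:
        k=np.array(o['region'])&(abs((H[...,0]-hu+90)%180-90)<12)&(H[...,1]>150)
        v,u=np.nonzero(k); uv=(u.mean(),v.mean()) if len(u)>50 else o['uv']
        print('lid',n,len(u),np.round(uv),hit(c,uv,z)[:2].round(4))
E
python3 - <<'E'
from h import *
import time
look('wrist'); 
s=env.get_state(); print(s['tcp_pos'],abs(s['qvel']).max())
c=look('wrist','w5')
rep(c,'wrist',['red_jar']); lid(c,'red_jar','wrist',.075)
t=look('top','t2'); rep(t,'top',['yellow_jar','shaker']); lid(t,'yellow_jar','top',.09); lid(t,'shaker','top',.097)
E
```

```text
[ 0.6353942  -0.15480446  0.19944038] 0.06361009971664092
red_jar [([313.0, 198.0], 0.83, [0.6346, -0.1474])]
lid red_jar 2920 [314. 213.] [ 0.6352 -0.1449]
yellow_jar [([238.0, 280.0], 0.65, [0.493, 0.1776])]
shaker [([205.0, 278.0], 0.85, [0.4971, 0.2545])]
lid yellow_jar 407 [237. 277.] [0.497  0.1674]
lid shaker 351 [199. 274.] [0.5    0.2459]
```

Run:
```python
from h import *
look('top')
s=env.get_state(); print(s['tcp_pos'],abs(s['qvel']).max())
```

```text
[ 0.63391927 -0.14709953  0.20065893] 0.004193701640179324
```

jog_arm(increments=[[[0.003,0.004,0.1,0,0,0,0],[0,0,0.16,0,0,0,0],[0,0,0.16,0,0,0,0],[0,0,0.15,0,0,0,0],[0,0,0.09,0,0,0,0],[0,0,0.04,0,0,0,0],[0,0,0,0,0,0,0],[0,0,0,0,0,0,255],[0,0,0,0,0,0,255],[0,0,0,0,0,0,255],[0,0,0,0,0,0,255],[0,0,0,0,0,0,255],[0,0,0,0,0,0,255],[0,0,-0.08,0,0,0,255],[0,0,-0.16,0,0,0,255],[0,0,-0.18,0,0,0,255],[0,0,-0.18,0,0,0,255],[0,0,-0.1,0,0,0,255],[0,0,0,0,0,0,255],[0,0,0,0,0,0,255]]])

```text
clock: 22.0
tcp_pos: [0.6351, -0.1477, 0.2004]
orientation: [0.0, 0.708, 0.706, 0.0]
wrist_force: [-0.9, -0.4, -1.7]
finger_gap: 0.047
grip_force: 41.6
```

jog_arm(increments=[[[0.0865,-0.0236,0,0,0,0,255],[0.173,-0.0471,0,0,0,0,255],[0.173,-0.0471,0,0,0,0,255],[0.173,-0.0471,0,0,0,0,255],[0.173,-0.0471,0,0,0,0,255],[0.173,-0.0471,0,0,0,0,255],[0.173,-0.0471,0,0,0,0,255],[0.173,-0.0471,0,0,0,0,255],[0.173,-0.0471,0,0,0,0,255],[0.173,-0.0471,0,0,0,0,255],[0.173,-0.0471,0,0,0,0,255],[0.0865,-0.0236,0,0,0,0,255],[0,0,0,0,0,0,255],[0,0,0,0,0,0,255],[0,0,0,0,0,0,255]]])

```text
clock: 23.5
tcp_pos: [0.5059, 0.3271, 0.1989]
orientation: [-0.0, 0.708, 0.706, -0.001]
wrist_force: [0.4, 0.7, -1.9]
finger_gap: 0.0468
grip_force: 41.6
```

jog_arm(increments=[[[0.004,0,0.1,0,0,0,255],[0,0,0.16,0,0,0,255],[0,0,0.15,0,0,0,255],[0,0,0.11,0,0,0,255],[0,0,0.065,0,0,0,255],[0,0,0.025,0,0,0,255],[0,0,0.01,0,0,0,255],[0,0,0,0,0,0,255],[0,0,0,0,0,0,255],[0,0,0,0,0,0,255]]])

```text
clock: 24.5
tcp_pos: [0.5071, 0.3297, 0.0465]
orientation: [0.0, 0.708, 0.706, 0.001]
wrist_force: [0.4, 0.3, -0.9]
finger_gap: 0.047
grip_force: 41.6
```

jog_arm(increments=[[[0,0,0.01,0,0,0,255],[0,0,0,0,0,0,0],[0,0,0,0,0,0,0],[0,0,0,0,0,0,0],[0,0,0,0,0,0,0],[0,0,-0.08,0,0,0,0],[0,0,-0.18,0,0,0,0],[0,0,-0.19,0,0,0,0],[0,0,-0.18,0,0,0,0],[-0.0905,-0.002,0,0,0,0,0],[-0.181,-0.004,0,0,0,0,0],[-0.181,-0.004,0,0,0,0,0],[-0.181,-0.004,0,0,0,0,0],[-0.181,-0.004,0,0,0,0,0],[-0.181,-0.004,0,0,0,0,0],[-0.181,-0.004,0,0,0,0,0],[-0.0905,-0.002,0,0,0,0,0],[0,0,0,0,0,0,0],[0,0,0,0,0,0,0],[0,0,0,0,0,0,0]]])

```text
clock: 26.5
tcp_pos: [0.4987, 0.0135, 0.2003]
orientation: [-0.0, 0.707, 0.707, 0.0]
wrist_force: [0.1, -0.7, -0.1]
finger_gap: 0.0849
grip_force: 0.0
```

Run:
```python
from h import *
s=env.get_state(); print(s['tcp_pos'],abs(s['qvel']).max())
c=look('wrist','w6')
rep(c,'wrist',['muffin'])
for o in spotter.cut_out('muffin','wrist')[:1]:
    v,u=np.nonzero(o['region']); print(u.min(),u.max(),v.min(),v.max()); print(hit(c,((u.min()+u.max())/2,(v.min()+v.max())/2),.036)[:2])
t=look('top'); 
for n,z in [('yellow_jar',.09),('shaker',.097),('red_jar',.09)]: lid(t,n,'top',z)
```

```text
[0.49870439 0.01346004 0.20031731] 0.01369830211898311
muffin [([317.0, 209.0], 0.86, [0.5017, 0.0103])]
280 347 180 247
[0.4981838  0.01412518]
lid yellow_jar 419 [237. 276.] [0.4978 0.1672]
lid shaker 359 [199. 274.] [0.5003 0.2463]
lid red_jar 432 [160. 272.] [0.5048 0.3282]
```

View pics/w6.png

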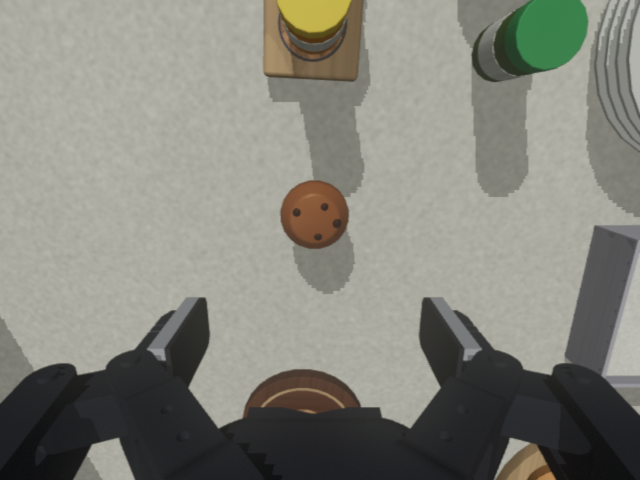

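The muffin is at (314,214), right under the tool, and all three placed items measure within 3 mm. Grasping the muffin now.

jog_arm(increments=[[[-0.004,0,0.1,0,0,0,0],[0,0,0.16,0,0,0,0],[0,0,0.16,0,0,0,0],[0,0,0.16,0,0,0,0],[0,0,0.1,0,0,0,0],[0,0,0.05,0,0,0,0],[0,0,0.02,0,0,0,0],[0,0,0,0,0,0,0],[0,0,0,0,0,0,0],[0,0,0,0,0,0,255],[0,0,0,0,0,0,255],[0,0,0,0,0,0,255],[0,0,0,0,0,0,255],[0,0,0,0,0,0,255]]], force=30)

```text
clock: 28.25
tcp_pos: [0.4995, 0.0115, 0.0141]
orientation: [0.001, 0.708, 0.706, 0.001]
wrist_force: [-2.1, 0.8, 5.8]
finger_gap: 0.0582
grip_force: 31.3
```

jog_arm(increments=[[[0,0,-0.08,0,0,0,255],[0,0,-0.16,0,0,0,255],[0,0,-0.18,0,0,0,255],[0,0,-0.16,0,0,0,255],[0,0,-0.08,0,0,0,255],[-0.0835,-0.0045,0,0,0,0,255],[-0.167,-0.009,0,0,0,0,255],[-0.167,-0.009,0,0,0,0,255],[-0.167,-0.009,0,0,0,0,255],[-0.167,-0.009,0,0,0,0,255],[-0.167,-0.009,0,0,0,0,255],[-0.0835,-0.0045,0,0,0,0,255],[0,0,0,0,0,0,255],[0,0,0,0,0,0,255],[0,0,0,0,0,0,255]]])

```text
clock: 29.75
tcp_pos: [0.4846, -0.2378, 0.1778]
orientation: [-0.0, 0.707, 0.707, 0.0]
wrist_force: [0.0, 0.4, -1.6]
finger_gap: 0.0582
grip_force: 32.8
```

Run:
```python
from h import *
s=env.get_state(); print(s['tcp_pos'],abs(s['qvel']).max())
c=look('wrist','w7')
rep(c,'wrist',['round_board'])
print([np.round(proj(c,[.4855,-.239,.015])),np.round(proj(c,[.4855,-.239+.056,.015])),np.round(proj(c,[.4855-.056,-.239,.015])),np.round(proj(c,[.4855+.056,-.239,.015]))])
```

```text
[ 0.48463885 -0.23775492  0.17780437] 0.011591472854284307
round_board [([315.0, 214.0], 0.59, [0.4857, -0.2406])]
[array([315., 216.]), array([315., 150.]), array([251., 216.]), array([379., 216.])]
```

View pics/w7.png

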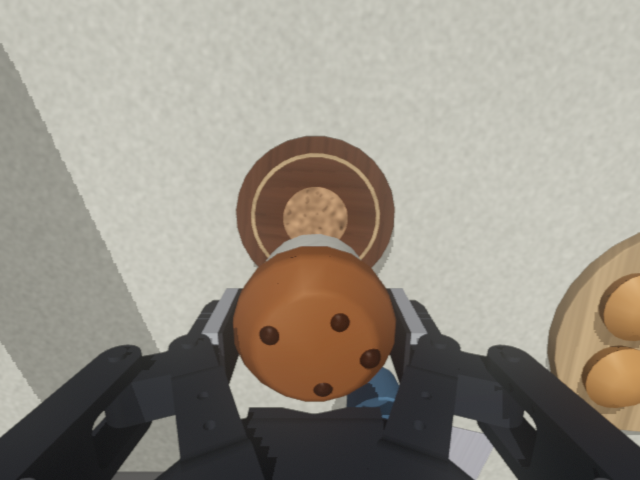

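The board's ring spans columns 252–380 with its top at row 154, which puts the centre at about (0.486, -0.241). Lowering the muffin.

jog_arm(increments=[[[-0.012,0.006,0.1,0,0,0,255],[0,0,0.16,0,0,0,255],[0,0,0.14,0,0,0,255],[0,0,0.1,0,0,0,255],[0,0,0.06,0,0,0,255],[0,0,0.025,0,0,0,255],[0,0,0.005,0,0,0,255],[0,0,0,0,0,0,255],[0,0,0,0,0,0,255],[0,0,0,0,0,0,255]]])

```text
clock: 30.85
tcp_pos: [0.487, -0.2423, 0.0313]
orientation: [0.001, 0.708, 0.707, 0.0]
wrist_force: [-0.1, -0.4, -0.2]
finger_gap: 0.0582
grip_force: 32.8
```

jog_arm(increments=[[[0,0,0.006,0,0,0,255],[0,0,0,0,0,0,0],[0,0,0,0,0,0,0],[0,0,0,0,0,0,0],[0,0,0,0,0,0,0],[0,0,-0.08,0,0,0,0],[0,0,-0.18,0,0,0,0],[0,0,-0.19,0,0,0,0],[0,0,-0.19,0,0,0,0],[0,0,-0.19,0,0,0,0],[0,0,-0.1,0,0,0,0],[0,0,0,0,0,0,0],[0,0,0,0,0,0,0],[0,0,0,0,0,0,0]]])

```text
clock: 32.25
tcp_pos: [0.4856, -0.2415, 0.2597]
orientation: [-0.001, 0.708, 0.706, -0.0]
wrist_force: [0.2, 0.6, 0.4]
finger_gap: 0.0855
grip_force: 0.0
```

Run:
```python
from h import *
s=env.get_state(); print(s['tcp_pos'],abs(s['qvel']).max())
c=look('wrist','w8')
rep(c,'wrist',['muffin','round_board'])
for o in spotter.cut_out('muffin','wrist')[:1]:
    v,u=np.nonzero(o['region']); print(hit(c,((u.min()+u.max())/2,(v.min()+v.max())/2),.051)[:2])
for o in spotter.cut_out('round_board','wrist')[:1]:
    v,u=np.nonzero(o['region']); P=np.array([hit(c,q,.015)[:2] for q in zip(u,v)]); print(o['conf'],cv2.minAreaRect((P*1000).astype(np.float32)))
```

```text
[ 0.48560517 -0.24146666  0.259672  ] 0.010074717568591436
muffin [([318.0, 197.0], 0.6, [0.4899, -0.2438])]
round_board []
[ 0.48609354 -0.24027449]
0.9 ((485.222900390625, -240.5283966064453), (137.11793518066406, 137.1498565673828), 89.95433044433594)
```

jog_arm(increments=[[[0.08,0.026,0,0,0,0,0],[0.17,0.0553,0,0,0,0,0],[0.17,0.0553,0,0,0,0,0],[0.17,0.0553,0,0,0,0,0],[0.17,0.0553,0,0,0,0,0],[0.17,0.0553,0,0,0,0,0],[0.17,0.0553,0,0,0,0,0],[0.17,0.0553,0,0,0,0,0],[0.17,0.0553,0,0,0,0,0],[0.17,0.0553,0,0,0,0,0],[0.17,0.0553,0,0,0,0,0],[0.17,0.0553,0,0,0,0,0],[0.09,0.029,0,0,0,0,0],[0,0,0,0,0,0,0],[0,0,0,0,0,0,0],[0,0,0,0,0,0,0],[0,0,0,0,0,0,0]]])

```text
clock: 34.2
tcp_pos: [0.6529, 0.2664, 0.2617]
orientation: [0.0, 0.708, 0.706, 0.0]
wrist_force: [-0.3, -0.5, -0.0]
finger_gap: 0.0857
grip_force: 0.0
```

Run:
```python
from h import *
s=env.get_state(); print(s['tcp_pos'],abs(s['qvel']).max())
c=look('wrist','w9')
rep(c,'wrist',['dome'])
I=c['pixels'].astype(int).sum(2); m=np.zeros_like(I,bool)
for o in spotter.cut_out('dome','wrist')[:1]:
    r=np.array(o['region']); v,u=np.nonzero(r); print('box',u.min(),u.max(),v.min(),v.max())
    k=r&(I<170); v,u=np.nonzero(k); print('knob px',len(u),u.min(),u.max(),v.min(),v.max(),hit(c,(u.mean(),v.mean()),.095)[:2])
```

```text
[0.65294865 0.26642704 0.26169567] 0.004942793812675852
dome [([311.0, 195.0], 0.8, [0.65, 0.266]), ([184.0, 210.0], 0.22, [0.5037, 0.2485])]
box 262 363 147 250
knob px 9 305 323 198 203 [0.65176765 0.2785092 ]
```

View pics/w9.png

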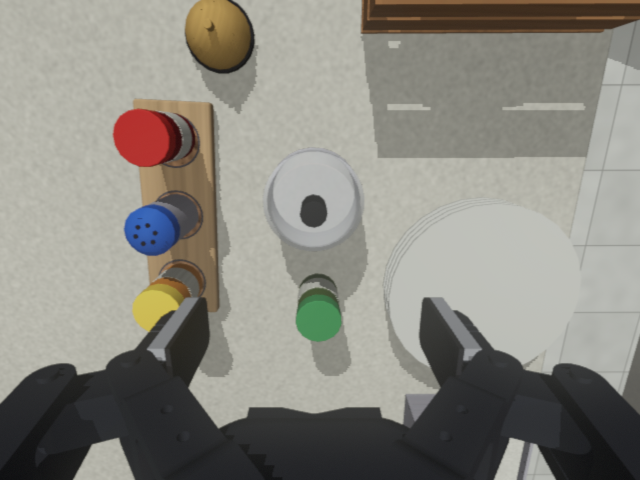

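The knob top is at (313,215), right under the tool. The green jar is at (319,315), clear of the fingers. Gripping the knob.

jog_arm(increments=[[[0.004,0,0.1,0,0,0,0],[0,0,0.17,0,0,0,0],[0,0,0.17,0,0,0,0],[0,0,0.15,0,0,0,0],[0,0,0.08,0,0,0,0],[0,0,0.045,0,0,0,0],[0,0,0.015,0,0,0,0],[0,0,0,0,0,0,0],[0,0,0,0,0,0,0],[0,0,0,0,0,0,255],[0,0,0,0,0,0,255],[0,0,0,0,0,0,255],[0,0,0,0,0,0,255],[0,0,0,0,0,0,255],[0,0,0,0,0,0,255],[0,0,0,0,0,0,255],[0,0,0,0,0,0,255]]], force=60)

```text
clock: 36.05
tcp_pos: [0.6528, 0.2689, 0.0791]
orientation: [-0.0, 0.708, 0.707, 0.0]
wrist_force: [-2.6, 0.4, 3.7]
finger_gap: 0.0224
grip_force: 58.6
```

jog_arm(increments=[[[0,0,-0.06,0,0,0,255],[0,0,-0.14,0,0,0,255],[0,0,-0.18,0,0,0,255],[0,0,-0.16,0,0,0,255],[0,0,-0.1,0,0,0,255],[-0.078,-0.0257,0,0,0,0,255],[-0.157,-0.0515,0,0,0,0,255],[-0.157,-0.0515,0,0,0,0,255],[-0.157,-0.0515,0,0,0,0,255],[-0.157,-0.0515,0,0,0,0,255],[-0.157,-0.0515,0,0,0,0,255],[-0.157,-0.0515,0,0,0,0,255],[-0.157,-0.0515,0,0,0,0,255],[-0.157,-0.0515,0,0,0,0,255],[-0.157,-0.0515,0,0,0,0,255],[-0.157,-0.0515,0,0,0,0,255],[-0.157,-0.0515,0,0,0,0,255],[-0.157,-0.0515,0,0,0,0,255],[-0.078,-0.0257,0,0,0,0,255],[0,0,0,0,0,0,255]]])

```text
clock: 38.05
tcp_pos: [0.4837, -0.2438, 0.2378]
orientation: [-0.0, 0.709, 0.705, -0.0]
wrist_force: [-0.2, 1.2, -2.4]
finger_gap: 0.0223
grip_force: 59.5
```

jog_arm(increments=[[[0,0,0,0,0,0,255],[0,0,0,0,0,0,255],[0,0,0,0,0,0,255]]])

```text
clock: 38.35
tcp_pos: [0.4851, -0.2398, 0.2386]
orientation: [-0.0, 0.707, 0.707, 0.0]
wrist_force: [-0.1, 0.7, -2.7]
finger_gap: 0.0221
grip_force: 59.5
```

Run:
```python
from h import *
s=env.get_state(); print(s['tcp_pos'],abs(s['qvel']).max(),s['finger_gap'])
c=look('wrist','w10')
```

```text
[ 0.48506908 -0.23980783  0.23860494] 0.0024991043306353687 0.022148635877962286
```

View pics/w10.png

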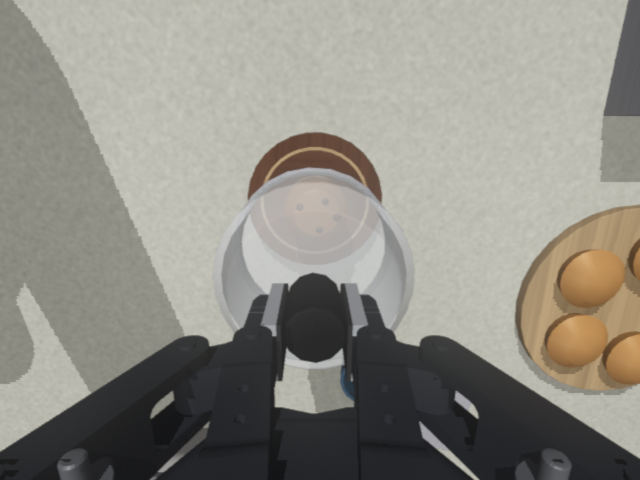

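The dome hangs level, centred on the muffin seen through it at (318,210). Lowering.

jog_arm(increments=[[[-0.004,0.003,0.08,0,0,0,255],[0,0,0.12,0,0,0,255],[0,0,0.12,0,0,0,255],[0,0,0.1,0,0,0,255],[0,0,0.08,0,0,0,255],[0,0,0.04,0,0,0,255],[0,0,0.02,0,0,0,255],[0,0,0.01,0,0,0,255],[0,0,0,0,0,0,255],[0,0,0,0,0,0,255],[0,0,0,0,0,0,255]]])

```text
clock: 39.5
tcp_pos: [0.4861, -0.2423, 0.0971]
orientation: [0.001, 0.708, 0.707, 0.0]
wrist_force: [-1.1, -0.2, -2.7]
finger_gap: 0.0224
grip_force: 59.6
```

Still hanging with a few millimetres to go.

jog_arm(increments=[[[0,0,0.008,0,0,0,255],[0,0,0.004,0,0,0,255],[0,0,0,0,0,0,255],[0,0,0,0,0,0,255]]])

```text
clock: 39.9
tcp_pos: [0.4857, -0.2422, 0.094]
orientation: [0.001, 0.708, 0.706, -0.0]
wrist_force: [-3.4, -0.1, 5.3]
finger_gap: 0.0223
grip_force: 60.1
```

Contact. Release, rise and check.

jog_arm(increments=[[[0,0,0,0,0,0,0],[0,0,0,0,0,0,0],[0,0,0,0,0,0,0],[0,0,0,0,0,0,0],[0,0,0,0,0,0,0],[0,0,0,0,0,0,0],[0,0,-0.08,0,0,0,0],[0,0,-0.16,0,0,0,0],[0,0,-0.18,0,0,0,0],[0,0,-0.18,0,0,0,0],[0,0,-0.1,0,0,0,0],[0,0,0,0,0,0,0],[0,0,0,0,0,0,0],[0,0,0,0,0,0,0],[0,0,0,0,0,0,0]]])

```text
clock: 41.4
tcp_pos: [0.4848, -0.2414, 0.2666]
orientation: [-0.002, 0.708, 0.706, -0.0]
wrist_force: [0.3, 0.5, -1.5]
finger_gap: 0.0851
grip_force: 0.0
```

Run:
```python
from h import *
c=look('wrist'); rep(c,'wrist',['dome','muffin','round_board'])
t=look('top'); rep(t,'top',['green_jar','cup','bell'])
for n,z in [('yellow_jar',.09),('shaker',.097),('red_jar',.09)]: lid(t,n,'top',z)
s=look('scene')
cv2.imwrite('pics/fin.png',np.hstack([c['pixels'][60:420,120:520],cv2.resize(s['pixels'][130:350,140:460],(400,360))])[:,:,::-1])
```

```text
dome [([315.0, 199.0], 0.82, [0.4848, -0.2477])]
muffin []
round_board []
green_jar [([254.0, 211.0], 0.78, [0.6534, 0.1474])]
cup [([132.0, 251.0], 0.37, [0.5548, 0.4218])]
bell [([132.0, 252.0], 0.58, [0.5537, 0.4218])]
lid yellow_jar 414 [237. 277.] [0.4969 0.1673]
lid shaker 361 [199. 274.] [0.5002 0.2463]
lid red_jar 433 [160. 272.] [0.5046 0.3283]
```

View pics/fin.png

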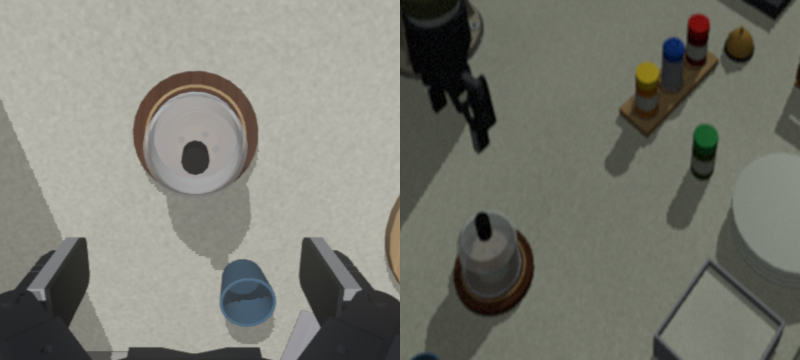

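The final views show the three items on their spots in the right order. The dome is flat inside the pale ring, its rim about 6 px from the ring as expected when centred. The green jar, cup and bell have not moved. Handing in.

```bash
python3 -c "
from h import *
print(ticket.hand_in())"
```

```text
the job is handed in; nothing more can be done
None
```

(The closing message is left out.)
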